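Free a cake turntable and spin it by fingertip

ROBOT

A 7-joint arm with a two-finger parallel gripper is mounted at the origin on the work surface. World frame = base frame: x ahead of the robot, y to its left, z up, the work surface at z = 0. Lengths are in m, angles in rad, forces in N, time in s.
With the tool pointing down it reaches from about 0.4 to 0.85 m from the base axis. Payload 4.5 kg.
Tool frame: the origin (TCP) lies on the centre line of the jaws, within the pads' length; the fingertips stand 22 mm ahead of it and the grasp point (between the pads) lies 3 mm ahead of it; y points along the fingers, x is the direction in which the jaws open and shut, and the axes are right-handed (so a half turn about y gives the same grasp; the last joint's range is limited). The gripper opens to 85 mm and grips with 20 to 120 N. Pads are 22 mm wide; open, the fingers measure 114 mm over their backs; the gripper's body (76 mm by 85 mm) begins 54 mm behind the grasp point. The pads swing forward as they close: fully open they stand 13 mm farther back than shut.
Start: joints at [1.174, 0.689, -0.195, 1.565, 0.157, 0.902, -0.215], TCP at [0.261, -0.568, 0.253] pointing down, gripper open.
Joint ranges: [-3.01, 3.01], [-0.46, 2.08], [-1.47, 1.51], [0.13, 2.56], [-1, 4.14], [0.04, 2.09], [-2.66, 2.66]. Speed limits (rad/s): [2.57, 2.57, 3.14, 3.14, 3.14, 3.14, 3.14].

INTERFACE

Orientations are given as a rotation vector (axis times angle).
In Python, from cell import robot, camera, camera_params, look_for, regions_of, pinpoint gives the robot as it stands.
- The arm moves only by the tool send_rows, never from a script. Its arguments are lists of equal length, an entry for each row: "linear": the shift along the tool's x, y, z in m, a list of three; "roll": the turn about the tool's y in rad; "jaw": the finger opening in m, from 0 to 0.0854. In form: {"linear": [[dx, dy, dz], ...], "roll": [roll, ...], "jaw": [jaw, ...]}. A call has 1 to 5 rows; each row shifts and turns the commanded pose from where the row before left it, along the tool's axes as they then stand; what a row does not reach is not made up. A row lasts 1/10 s, in which the tool goes at most 50 mm and 8.59 degrees, less where a joint would pass 70% of its speed; a pose out of reach is approached as far as the arm can. A call is refused whole if a number of a shift passes 0.05 or a number of a turn 0.15, either way. A call with a gripper value outside its range is refused whole. The fingers move at their own pace and stop on an object; the grip force is fixed at half the most. Time passes only in rows, so rows that do not move let the fingers close. It gives the time, the measured TCP pose, the force and the opening at its end, in the units of the state.
- robot.read_state(): the state, without advancing time (a new reading comes with each control period).
- camera(name): name is "side" or "top"; returns the picture (420x560x3 uint8, red, green, blue); there is no depth.
- camera_params(name): a dict with "fx", "fy", "cx", "cy" (pixels), "world_to_cam" (4x4, takes a point from world to camera coordinates). Camera axes: x right, y down, z forward; pixel columns grow to the right and rows downward; lengths in m; the calibration is good to about 2 mm. A picture is of the moment at which its call begins. camera_params takes no time and is no camera call.
- robot.close_job(): hands the job in, once; it reports no verdict.
Trained networks look in the newest picture that a camera, given by its name, has taken for a name from the list of things; names that differ only in an ending like _2 or _b are one class to them, and where a whole thing is asked for, a point or a joint stands for the part that bears it (a point fixed in the world has none). Each returns a list of dicts, best first, with "conf" (0 to 1); they miss things now and then, are a little off and sometimes report something else, mostly with a low value. They report only what shows in the picture. A call takes as long as a camera call. They do not tell look-alikes from the thing itself.
- look_for(camera, target): "point" ([x, y, z] in m, in the coordinates of the camera as it stood for that picture, good to about 4 mm: the middle of the surface that is visible of it).
- regions_of(camera, target): "mask" (420x560 bool, what is visible of it).
- pinpoint(camera, target): "point" ([x, y, z] in m, in the coordinates of the camera as it stood for that picture, good to about 4 mm: a listed point, or the origin of a listed thing).
The state is a dict: "time": time; "joint_positions": joint angles; "qd": joint speeds; "tau": joint torques, N m; "ee_pos": TCP position; "tcp_rot": TCP orientation; "force": force on the tool from outside, world axes, zero at the start; "moment": the same for the moment, N m; "finger_gap": opening from 0.0 (shut) to 1.0 (fully open).
Only numpy, scipy, OpenCV 4.12 (cv2) and the standard library are available. Lean on these libraries where they do the work, as an engineer would, in place of code of your own. Each camera call takes 0.05 s, during which the arm holds its last target. There are 200 camera calls.

TASK

Pull the transport pin out of the cake turntable and put it in the small steel tray. Then check that the plate runs freely: with a light fingertip on it, never pressing on the turntable with more than 15 N, turn it by hand at least one full turn one way or the other. Leave it at rest, and leave the bowl, the piping nozzle and the jar where they are.

Things in the scene. Friction and masses are not known exactly. Their poses are not given: they have to be found in the camera images.
- stand: Cake turntable: grey cast foot, 180 mm across, fixed to the bench; its column carries the plate: a smooth aluminium disc, 250 mm across, 10 mm thick, no lip. Origin: centre of the foot's underside; z up; x points to the pin. The height of the plate is adjustable: its top's centre lies 120 to 138 mm above the bench, unknown each time. An 11 mm hole 105 mm from the centre takes the pin.
- plate (a joint): Angle of the plate, rad, anticlockwise from above positive, unlimited; 0 at the start, blocked by the pin. Its grease drags 0.18 N m: at 75 mm from the centre 2.4 N sideways. A press of 7 to 11 N carries it, a lighter one slips. Let go, it stops. Its axis leans 2 degrees, direction unknown: 75 mm out, the top varies by 2.6 mm up or down round the circle. It yields 1 mm per 10 N: feel the force.
- pin_head (a point): Transport pin: steel, 70 g. Upright cylindrical head, 24 mm diameter, 28 mm tall, 3 to 21 mm above the plate; this point is the head's centre, half-way up, 155 mm above the bench. Below the head a 9 mm shank, 50 mm long, passes loosely through the plate and stands in an arm under it: it must rise 50 mm to be clear. z runs from shank to head; the foot of the shank is 64 mm below this point.
- tray: Small open steel tray, 200 mm (x) by 150 mm (y) outside, 40 mm tall, walls and floor 4 to 5 mm thick, loose, on one side of the turntable. Origin: centre of its underside.
- bowl: Bystander: round steel bowl, 130 mm across, 60 mm tall, on the other side of the turntable. Origin: centre of its underside.
- nozzle: Bystander: small steel piping nozzle, a cone 32 mm wide and 45 mm tall, standing beside the turntable, to the robot's right and far side. Origin: centre of its underside.
- jar: Bystander: small closed glass jar, 44 mm wide and 70 mm tall, standing beside the turntable, to the robot's left and far side. Origin: centre of its underside.
There are look-alikes about, which are no part of the job. What is shaped like the part that bears pin_head but green or red is not meant.

How it is judged:
On the way, in this order (a step that is already met when the one before it is completed fails the run):
1. the pin is pulled clear of the turntable (distance between pin_head and stand above 0.24 m), for 0.1 s.
2. the pin lies in the tray (x of pin_head in the frame of tray between -0.095 and 0.095 m and y of pin_head in the frame of tray between -0.07 and 0.07 m and z of pin_head in the frame of tray between 0 and 0.085 m), for 0.2 s.
3. the plate has been turned at least one full turn one way ((value of joint plate above 6.283 rad or value of joint plate below -6.283 rad)), for 0.1 s.
At the end, for the whole second after the job is handed in: The plate stands at rest (under 0.05 rad/s) at least one full turn (6.283 rad, either direction) from where it began; the pin lies in the tray: its head's centre less than 95 mm along the tray's x and 70 mm along its y from the tray's centre and between 0 and 85 mm above its underside (all of step 2 and (value of joint plate above 6.283 rad or value of joint plate below -6.283 rad) and velocity of joint plate between -0.05 and 0.05 rad/s); the robot touches nothing.
It fails at once if the hand or arm presses on the turntable with more than 15 N (contact force between any of the fingers, the arm and stand above 15 N).
It fails at once if the bowl, nozzle or jar is moved by more than 30 mm (distance of any of bowl, nozzle, jar from where it was at the start of the episode above 0.03 m).
It also fails if it takes over 72 s, if anything falls off the work surface, if the arm or the gripper's body presses on something with over 40 N, if the wrist force passes 120 N, or if a joint passes its speed limit or range.

## Working session

There is one attempt and no reset: what is moved stays moved. The work goes in short steps, Python scripts to look and compute and a tool call to move; the robot and the scene stay as the last step left them, time stands still between calls to the robot, and variables do not carry over. Pictures are saved under pics/ and viewed, about 8 in all and at most 12, crops included, and the job is handed in when it is done.

Besides the shell and the picture viewer there is one more tool, called by a JSON object that holds its "method" and its "body". send_rows: Moves the arm, as the interface text tells. Its arguments: {"type":"object","properties":{"linear":{"type":"array"},"roll":{"type":"array"},"jaw":{"type":"array"}},"required":["linear","roll","jaw"]}

```bash
ls; mkdir -p pics; cat > h.py <<'E'
import numpy as np, cv2
from cell import robot, camera, camera_params, look_for, regions_of, pinpoint
def w(cam,p):
    T=np.linalg.inv(np.array(camera_params(cam)["world_to_cam"])); return (T@np.r_[p,1])[:3]
def px(cam,P):
    c=camera_params(cam); q=(np.array(c["world_to_cam"])@np.r_[P,1])[:3]
    return np.array([c["fx"]*q[0]/q[2]+c["cx"],c["fy"]*q[1]/q[2]+c["cy"]])
def ray(cam,u,v,z):
    c=camera_params(cam); T=np.linalg.inv(np.array(c["world_to_cam"]))
    d=T[:3,:3]@np.array([(u-c["cx"])/c["fx"],(v-c["cy"])/c["fy"],1]); o=T[:3,3]
    return o+d*(z-o[2])/d[2]
def save(cam,name):
    im=camera(cam); cv2.imwrite("pics/"+name,im[:,:,::-1]); return im
E
python3 - <<'E'
from h import *
np.set_printoptions(precision=4,suppress=True)
a=save("top","top0.png");b=save("side","side0.png")
for c in("top","side"):
    print(c, np.linalg.inv(np.array(camera_params(c)["world_to_cam"]))[:3])
    for t in("pin_head","stand","tray","bowl","nozzle","jar"):
        for r in pinpoint(c,t)[:4]: p=w(c,r["point"]); print(t,round(r["conf"],2),p,px(c,p))
s=robot.read_state(); print(s)
E
```

```text
pics
top [[-0.1032 -0.9681  0.2282  0.2882]
 [-0.9947  0.1004 -0.0241  0.019 ]
 [ 0.0004 -0.2295 -0.9733  1.1473]]
pin_head 0.67 [ 0.4634 -0.2219  0.0629] [364.9703 235.8883]
pin_head 0.66 [ 0.4889 -0.1279  0.1555] [329.8048 221.5204]
pin_head 0.63 [ 0.4105 -0.2056  0.0609] [361.4002 258.2518]
pin_head 0.56 [ 0.5198 -0.207   0.0653] [355.7361 213.7844]
tray 0.86 [ 0.5146 -0.3589 -0.0039] [409.0572 215.9373]
bowl 0.7 [ 0.4852  0.3363 -0.0007] [141.9641 254.2642]
nozzle 0.62 [ 0.687  -0.2422 -0.002 ] [355.3102 157.8677]
jar 0.75 [0.6821 0.2325 0.0009] [178.3331 176.6735]
side [[ 0.9842 -0.1086  0.1402  0.388 ]
 [-0.1772 -0.629   0.757  -0.6573]
 [ 0.0059 -0.7698 -0.6382  0.6875]]
pin_head 0.84 [ 0.463  -0.2299  0.0629] [273.0585 317.4386]
pin_head 0.77 [ 0.4123 -0.2098  0.0667] [244.2551 311.13  ]
pin_head 0.68 [ 0.5161 -0.2052  0.0631] [298.3289 302.3413]
pin_head 0.6 [ 0.4819 -0.1303  0.1556] [273.9306 242.4685]
stand 0.63 [ 0.5377 -0.0325  0.001 ] [290.0464 257.4865]
tray 0.7 [ 0.5184 -0.3555  0.0011] [317.3166 395.3387]
bowl 0.66 [0.4832 0.3382 0.0016] [247.3847 170.6104]
nozzle 0.61 [ 0.6878 -0.2414 -0.0017] [384.8126 324.7734]
nozzle 0.26 [ 0.4842 -0.1287  0.1516] [274.9446 243.2229]
jar 0.78 [0.682  0.2375 0.002 ] [319.7899 183.41  ]
{'time': 0.7, 'joint_positions': array([ 1.1738,  0.6891, -0.1946,  1.5653,  0.1573,  0.9025, -0.2151]), 'qd': array([ 0.0002,  0.0015, -0.0001,  0.0001,  0.0003,  0.0007,  0.0009]), 'tau': array([ -0.0003, -53.9426,  -1.2668, -15.886 ,   0.01  ,   0.0016,
         0.    ]), 'ee_pos': array([ 0.2611, -0.5679,  0.2533]), 'tcp_rot': array([-1.3828,  0.8862, -0.8864]), 'force': array([-0.1583,  0.1253, -0.1938]), 'moment': array([-0.0069, -0.0183,  0.0049]), 'finger_gap': 0.9954124352454362}
```

View pictures.

View pics/top0.png

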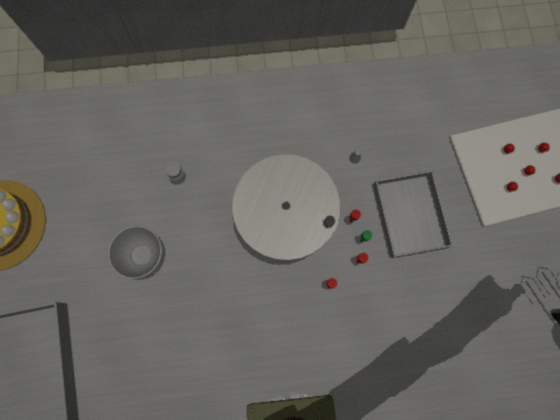

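View pics/side0.png

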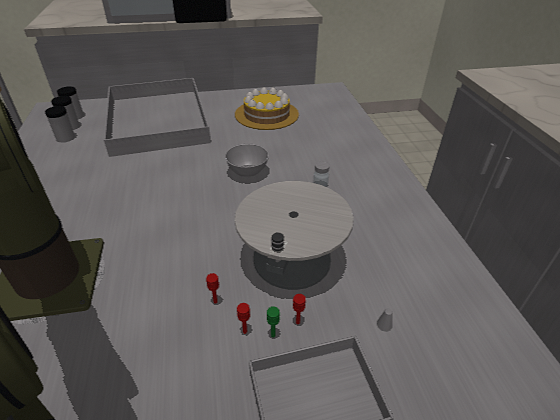

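```bash
python3 - <<'E'
from h import *
from scipy.spatial.transform import Rotation as R
np.set_printoptions(precision=4,suppress=True)
print(R.from_rotvec(robot.read_state()["tcp_rot"]).as_matrix())
a=cv2.imread("pics/top0.png");b=cv2.imread("pics/side0.png")
A=cv2.resize(a[180:280,300:400],(400,400),interpolation=2);B=cv2.resize(b[200:300,225:325],(400,400),interpolation=2)
cv2.imwrite("pics/crop0.png",np.hstack([A,B]))
E
```

```text
[[ 0.4176  0.0001  0.9086]
 [-0.9086 -0.0001  0.4176]
 [ 0.0001 -1.      0.    ]]
```

View pics/crop0.png

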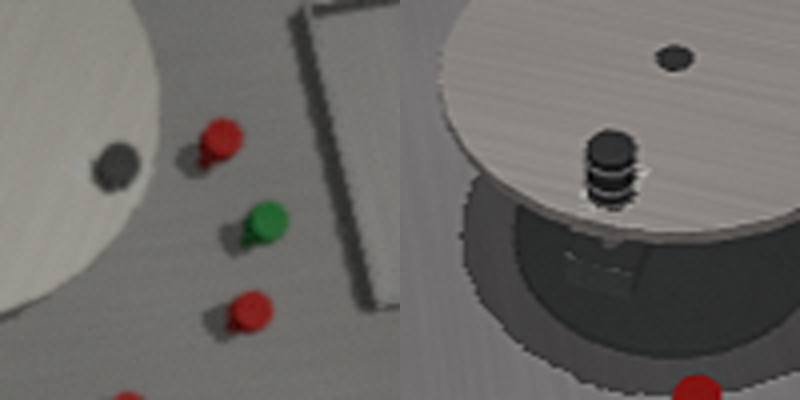

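```bash
python3 - <<'E'
from h import *
np.set_printoptions(precision=4,suppress=True)
m={}
for c in("top","side"):
    camera(c)
    r=[x for x in pinpoint(c,"pin_head")]
    for x in r: print(c,w(c,x["point"]))
    for t in ("pin_head","plate"):
      for x in regions_of(c,t)[:6]:
        M=x["mask"].astype(np.uint8); q=cv2.moments(M,True); u,v=q["m10"]/q["m00"],q["m01"]/q["m00"]
        if t=="pin_head": print(c,t,x["conf"],u,v,q["m00"],ray(c,u,v,.157))
        else:
            k,_=cv2.findContours(M,0,1); e=cv2.fitEllipse(cv2.convexHull(max(k,key=len))); print(c,t,x["conf"],e,q["m00"])
for z in(.12,.129,.138): print(z,"hub",ray("top",286,206,z),ray("side",293.5,214.3,z))
a=cv2.imread("pics/top0.png",0); 
E
```

```text
top [ 0.5186 -0.2079  0.0643]
top [ 0.4664 -0.225   0.0666]
top [ 0.4886 -0.127   0.1549]
top [ 0.3597 -0.1297  0.0635]
top [ 0.4105 -0.2086  0.0606]
top pin_head 0.68 366.35849056603774 236.0 106.0 [ 0.4476 -0.204   0.157 ]
top pin_head 0.63 329.23364485981307 221.25233644859813 107.0 [ 0.4893 -0.1264  0.157 ]
top pin_head 0.56 331.78 283.41 100.0 [ 0.3521 -0.1139  0.157 ]
top pin_head 0.48 355.0495049504951 214.83168316831683 101.0 [ 0.498 -0.186  0.157]
top plate 0.65 ((286.1300964355469, 207.05081176757812), (105.70686340332031, 108.33262634277344), 90.11479949951172) 8887.0
side [ 0.4598 -0.2282  0.0657]
side [ 0.5161 -0.2065  0.0627]
side [ 0.41   -0.2121  0.0616]
side [ 0.3605 -0.1304  0.0677]
side [ 0.4874 -0.1288  0.1541]
side pin_head 0.83 298.97769516728624 305.58736059479554 269.0 [ 0.4965 -0.2796  0.157 ]
side pin_head 0.76 272.7681818181818 317.9 220.0 [ 0.4511 -0.2951  0.157 ]
side pin_head 0.7 243.75471698113208 315.0415094339623 265.0 [ 0.4072 -0.282   0.157 ]
side pin_head 0.64 213.03719008264463 284.90495867768595 242.0 [ 0.3632 -0.2136  0.157 ]
side pin_head 0.61 277.93333333333334 240.77619047619046 210.0 [ 0.4899 -0.1285  0.157 ]
side plate 0.61 ((294.027587890625, 220.3951873779297), (80.972412109375, 119.08685302734375), 90.16613006591797) 7418.0
0.12 hub [ 0.5434 -0.0361  0.12  ] [ 0.5452 -0.0169  0.12  ]
0.129 hub [ 0.5412 -0.0356  0.129 ] [ 0.5428 -0.027   0.129 ]
0.138 hub [ 0.539  -0.0352  0.138 ] [ 0.5403 -0.0372  0.138 ]
```

Candidates: dark head on the plate at top (330,222); look-alikes red (355,215), (362,258), (332,284) and green (366,236). The crop confirms that the dark one on the plate is the pin: it is 105 mm from the hub, as it should be. The hub triangulates to a plate top of about 0.136 m.

{"method": "send_rows", "body": {"linear": [[-0.03,0,0.039],[-0.03,0,0.039],[-0.03,0,0.039],[-0.03,0,0.039],[-0.03,0,0.039]], "roll": [0,0,0,0,0], "jaw": [0.06,0.06,0.06,0.06,0.06]}}

```text
time: 1.6
ee_pos: [0.3763, -0.3485, 0.2536]
tcp_rot: [-1.383, 0.886, -0.887]
force: [0.9, 0.3, -0.3]
finger_gap: 0.699
```

{"method": "send_rows", "body": {"linear": [[-0.03,0,0.039],[-0.03,0,0.039],[-0.03,0,0.039],[-0.03,0,0.039],[-0.005,0,0.0]], "roll": [0,0,0,0,0], "jaw": [0.06,0.06,0.06,0.06,0.06]}}

```text
time: 2.1
ee_pos: [0.4697, -0.1636, 0.2538]
tcp_rot: [-1.381, 0.874, -0.877]
force: [-0.2, 1.2, -0.2]
finger_gap: 0.699
```

```bash
cat >> h.py <<'E'
from scipy.spatial.transform import Rotation as Rr
np.set_printoptions(precision=4,suppress=True)
def to(P,yaw=None):
    s=robot.read_state(); M=Rr.from_rotvec(s["tcp_rot"]).as_matrix(); p=s["ee_pos"]
    print("t",s["time"],"p",p,"xyaw",np.degrees(np.arctan2(M[1,0],M[0,0])),"F",s["force"],"gap",s["finger_gap"],"shift",M.T@(np.array(P)-p))
E
python3 -c "
from h import *
to([.4885,-.1275,.166])"
```

```text
t 2.1 p [ 0.4697 -0.1636  0.2538] xyaw -64.58878499705935 F [-0.162   1.1632 -0.1667] gap 0.698957933516227 shift [-0.0244  0.088   0.0319]
```

{"method": "send_rows", "body": {"linear": [[-0.024,0,0.032],[0,0.0,0],[0,0.0,0]], "roll": [0,0,0], "jaw": [0.06,0.06,0.06]}}

```text
time: 2.4
ee_pos: [0.4844, -0.1358, 0.2534]
tcp_rot: [-1.383, 0.885, -0.885]
force: [-1.1, -1.0, 0.1]
finger_gap: 0.701
```

```bash
python3 -c "
from h import *
to([.4885,-.1275,.166])"
```

```text
t 2.4 p [ 0.4844 -0.1358  0.2534] xyaw -65.20087585760156 F [-1.0824 -0.9823  0.114 ] gap 0.7009137595735135 shift [-0.0058  0.0874  0.0072]
```

{"method": "send_rows", "body": {"linear": [[-0.006,0.03,0.007],[0,0.03,0],[0,0.02,0],[0,0,0]], "roll": [0,0,0,0], "jaw": [0.06,0.06,0.06,0.06]}}

```text
time: 2.8
ee_pos: [0.4856, -0.1293, 0.1712]
tcp_rot: [-1.385, 0.892, -0.884]
force: [-0.1, 0.5, -0.1]
finger_gap: 0.701
```

```bash
python3 -c "
from h import *
to([.4885,-.1275,.166])
a=save('side','s1.png');b=save('top','t1.png')
A=cv2.resize(a[190:290,215:345],(520,400),interpolation=2);B=cv2.resize(b[170:270,290:360],(280,400),interpolation=2)
cv2.imwrite('pics/c1.png',np.hstack([A,B])[:,:,::-1])"
```

```text
t 2.8 p [ 0.4856 -0.1293  0.1712] xyaw -65.44167357834662 F [-0.1301  0.489  -0.1366] gap 0.7008304390147371 shift [-0.0004  0.0052  0.0034]
```

View pics/c1.png

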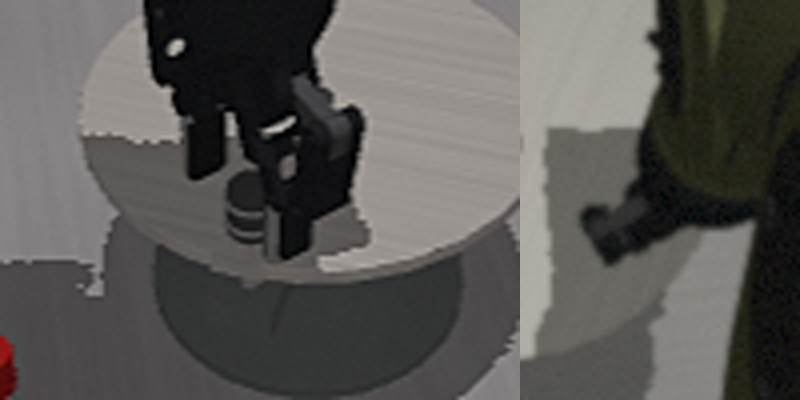

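The picture shows the head at crop (245,205), between the two fingertips. I'm lowering slightly and closing.

{"method": "send_rows", "body": {"linear": [[0,0.005,0.003],[0,0,0],[0,0,0],[0,0,0],[0,0,0]], "roll": [0,0,0,0,0], "jaw": [0.06,0.0,0.0,0.0,0.0]}}

```text
time: 3.4
ee_pos: [0.4912, -0.1267, 0.1691]
tcp_rot: [-1.382, 0.885, -0.887]
force: [-0.8, -0.3, 6.0]
finger_gap: 0.259
```

{"method": "send_rows", "body": {"linear": [[0,0,0],[0,-0.01,0],[0,-0.02,0],[0,-0.02,0],[0,-0.03,0]], "roll": [0,0,0,0,0], "jaw": [0.0,0.0,0.0,0.0,0.0]}}

```text
time: 3.9
ee_pos: [0.4896, -0.1265, 0.2487]
tcp_rot: [-1.384, 0.888, -0.884]
force: [0.9, 0.1, -0.1]
finger_gap: 0.259
```

```bash
python3 -c "
from h import *
to([.4885,-.1275,.29])
camera('side')
for x in pinpoint('side','pin_head'): print(w('side',x['point']),x['conf'])
"
```

```text
t 3.9 p [ 0.4896 -0.1265  0.2487] xyaw -65.30636562311373 F [ 0.9491  0.0873 -0.0644] gap 0.25921826493278793 shift [ 0.0004 -0.0413 -0.0016]
[ 0.5163 -0.2058  0.0644] 0.7
[ 0.4636 -0.231   0.0656] 0.69
[ 0.3594 -0.1266  0.0679] 0.67
[ 0.5381 -0.0366  0.0027] 0.58
[ 0.4105 -0.2095  0.0655] 0.57
[ 0.4851 -0.1295  0.2332] 0.52
```

{"method": "send_rows", "body": {"linear": [[0.02,-0.03,-0.006],[0.04,0,-0.013],[0.044,0,-0.014],[0.044,0,-0.014],[0.044,0,-0.014]], "roll": [0,0,0,0,0], "jaw": [0,0,0,0,0]}}

```text
time: 4.5
ee_pos: [0.515, -0.3282, 0.2779]
tcp_rot: [-1.383, 0.887, -0.885]
force: [1.6, 0.2, 0.2]
finger_gap: 0.259
```

{"method": "send_rows", "body": {"linear": [[0.028,0,-0.011],[0,0,0],[0,0,0],[0,0,0]], "roll": [0,0.14,0.14,0.14], "jaw": [0,0,0,0]}}

```text
time: 4.9
ee_pos: [0.5165, -0.3566, 0.2774]
tcp_rot: [-1.211, 1.208, -1.204]
force: [0.1, 0.2, 0.1]
finger_gap: 0.262
```

```bash
python3 -c "
from h import *
to([.5165,-.357,.1])
im=cv2.imread('pics/top0.png')
# tray rim corners from the first image (mask via current top camera)
camera('top')
for x in regions_of('top','tray')[:1]:
    k,_=cv2.findContours(x['mask'].astype(np.uint8),0,1)
    c=cv2.convexHull(max(k,key=len))[:,0]
    g=np.array([ray('top',u,v,.03)[:2] for u,v in c],np.float32)
    print(cv2.minAreaRect(g),x['conf'])
for c in('top','side'):
  a=save(c,c+'2.png')
  for x in pinpoint(c,'pin_head')+pinpoint(c,'tray'): print(c,w(c,x['point']),x['conf'])
"
```

```text
t 4.9 p [ 0.5165 -0.3566  0.2774] xyaw -89.75128962365412 F [0.1233 0.1871 0.0577] gap 0.26175599866464666 shift [0.0006 0.1774 0.0003]
((0.5142542123794556, -0.3561497926712036), (0.20449891686439514, 0.16223172843456268), 4.312358856201172) 0.78
top [ 0.5121 -0.357   0.264 ] 0.61
top [ 0.5177 -0.2059  0.0688] 0.61
top [ 0.466  -0.2238  0.0637] 0.58
top [ 0.414  -0.2072  0.0623] 0.51
top [ 0.3572 -0.1276  0.0631] 0.5
top [ 0.4859  0.3381 -0.0034] 0.26
top [ 0.5136 -0.356  -0.0023] 0.65
top [ 0.5127 -0.3592  0.261 ] 0.65
side [ 0.5103 -0.3547  0.2605] 0.81
side [ 0.5177 -0.2046  0.0636] 0.81
side [ 0.4619 -0.2282  0.0653] 0.71
side [ 0.4127 -0.2127  0.0691] 0.69
side [ 0.3577 -0.1266  0.0705] 0.57
side [ 0.5146 -0.355   0.0012] 0.69
```

View pics/side2.png

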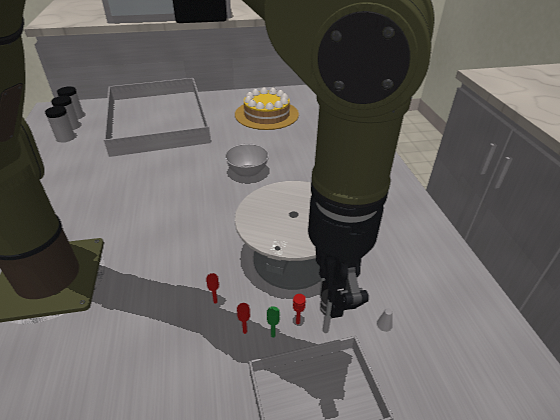

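{"method": "send_rows", "body": {"linear": [[0,0.045,0],[0,0.045,0],[0,0.045,0],[0,0.035,0],[0,0.01,0]], "roll": [0,0,0,0,0], "jaw": [0,0,0,0,0]}}

```text
time: 5.8
ee_pos: [0.5149, -0.355, 0.0944]
tcp_rot: [-1.216, 1.207, -1.195]
force: [-0.9, 0.5, -1.2]
finger_gap: 0.258
```

{"method": "send_rows", "body": {"linear": [[0,0.004,0],[0,0,0]], "roll": [0,0], "jaw": [0,0]}}

```text
time: 6.0
ee_pos: [0.5181, -0.3572, 0.0954]
tcp_rot: [-1.214, 1.199, -1.203]
force: [-0.3, -0.1, -0.4]
finger_gap: 0.258
```

{"method": "send_rows", "body": {"linear": [[0,0.004,0],[0,0,0]], "roll": [0,0], "jaw": [0,0]}}

```text
time: 6.2
ee_pos: [0.5179, -0.3571, 0.0916]
tcp_rot: [-1.214, 1.199, -1.203]
force: [0.2, 0.2, 0.5]
finger_gap: 0.257
```

{"method": "send_rows", "body": {"linear": [[0,0.003,0],[0,0,0]], "roll": [0,0], "jaw": [0,0]}}

```text
time: 6.4
ee_pos: [0.5173, -0.3566, 0.0876]
tcp_rot: [-1.214, 1.201, -1.201]
force: [0.3, 0.3, -1.6]
finger_gap: 0.26
```

{"method": "send_rows", "body": {"linear": [[0,0.002,0],[0,0,0],[0,0,0],[0,0,0],[0,0,0]], "roll": [0,0,0,0,0], "jaw": [0,0.08,0.08,0.08,0.08]}}

```text
time: 6.9
ee_pos: [0.5173, -0.3567, 0.0854]
tcp_rot: [-1.214, 1.201, -1.201]
force: [-0.3, 0.5, 0.7]
finger_gap: 0.92
```

{"method": "send_rows", "body": {"linear": [[0,-0.03,0],[0,-0.045,0],[0,-0.045,0],[0,-0.045,0],[0,-0.025,0]], "roll": [0,0,0,0,0], "jaw": [0.08,0.08,0.08,0.04,0]}}

```text
time: 7.4
ee_pos: [0.5184, -0.3575, 0.2796]
tcp_rot: [-1.213, 1.196, -1.206]
force: [0.7, 0.4, 0.4]
finger_gap: 0.617
```

```bash
python3 -c "
from h import *
to([.54,-.0355,.2])
for c in('top','side'):
  a=save(c,c+'3.png')
  for x in pinpoint(c,'pin_head')+pinpoint(c,'tray'): print(c,w(c,x['point']),x['conf'])
"
```

```text
t 7.4 p [ 0.5184 -0.3575  0.2796] xyaw -89.39204376747611 F [0.6859 0.3607 0.4212] gap 0.6165791194926948 shift [-0.322   0.0787  0.0246]
top [ 0.5138 -0.3538  0.068 ] 0.69
top [ 0.3593 -0.1292  0.0626] 0.55
top [ 0.4112 -0.2066  0.061 ] 0.49
top [ 0.5193 -0.2072  0.0669] 0.46
top [ 0.4644 -0.222   0.0658] 0.43
top [ 0.5166 -0.358  -0.0032] 0.57
side [ 0.3559 -0.1289  0.0677] 0.81
side [ 0.5082 -0.3569  0.0687] 0.7
side [ 0.5161 -0.2086  0.0644] 0.67
side [ 0.4613 -0.229   0.064 ] 0.66
side [ 0.4091 -0.2143  0.0665] 0.53
side [ 0.5156 -0.3557 -0.0005] 0.82
```

View pics/side3.png

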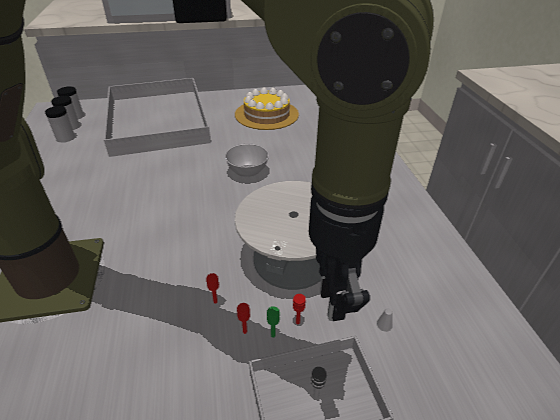

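The pin stands in the tray at side (318,377), its head at 68 mm, inside the limits. Next is the plate with closed fingers.

{"method": "send_rows", "body": {"linear": [[-0.04,0,0.005],[-0.045,0,0.005],[-0.045,-0.0,0.005],[-0.045,0,0.005],[-0.045,0,0.0]], "roll": [0,0,0,0,0], "jaw": [0,0,0,0,0]}}

```text
time: 8.2
ee_pos: [0.5344, -0.1343, 0.2737]
tcp_rot: [-1.216, 1.203, -1.199]
force: [1.1, -0.0, -0.1]
finger_gap: 0.001
```

{"method": "send_rows", "body": {"linear": [[-0.017,0.03,0.002],[0,0.03,0],[0,0.02,0],[0,0.01,0],[0,0,0]], "roll": [0,0,0,0,0], "jaw": [0,0,0,0,0]}}

```text
time: 8.7
ee_pos: [0.5352, -0.1193, 0.1833]
tcp_rot: [-1.217, 1.205, -1.199]
force: [-0.7, -0.7, 0.1]
finger_gap: 0.0
```

```bash
python3 - <<'E'
from h import *
to([.54,-.1205,.18])
print("hole", [ray('side',277,247,z) for z in(.128,.132,.136,.14)])
F=[]
for i in range(10):
    a=camera('side'); s=robot.read_state(); F.append(np.r_[s['ee_pos'],s['force']])
print(np.array(F)); cv2.imwrite('pics/s4.png',cv2.resize(a[170:290,210:370],(800,600),interpolation=2)[:,:,::-1])
E
```

```text
t 8.7 p [ 0.5352 -0.1193  0.1833] xyaw -89.38568180748695 F [-0.6712 -0.6527  0.0835] gap 0.0003350602019056462 shift [0.0013 0.0033 0.0048]
hole [array([ 0.4905, -0.1164,  0.128 ]), array([ 0.4898, -0.1202,  0.132 ]), array([ 0.4891, -0.1241,  0.136 ]), array([ 0.4883, -0.128 ,  0.14  ])]
[[ 0.5362 -0.1195  0.1845 -0.605   0.0684  0.1358]
 [ 0.5368 -0.1197  0.1854  0.0071  0.0583 -0.0882]
 [ 0.5371 -0.1197  0.1859  0.5929 -0.7619 -0.4703]
 [ 0.5373 -0.1197  0.1862 -0.279   0.3198 -0.0514]
 [ 0.5373 -0.1197  0.1863 -0.1659 -0.29    0.677 ]
 [ 0.5372 -0.1197  0.1862  0.3968  0.9485  0.2423]
 [ 0.5371 -0.1196  0.1861  0.6459  0.2911  0.0902]
 [ 0.537  -0.1195  0.186  -0.4901 -0.1334  0.5086]
 [ 0.5369 -0.1195  0.1859 -0.1479 -0.2548  0.0401]
 [ 0.5368 -0.1195  0.1858 -0.2498 -0.1349  0.1522]]
```

View pics/s4.png

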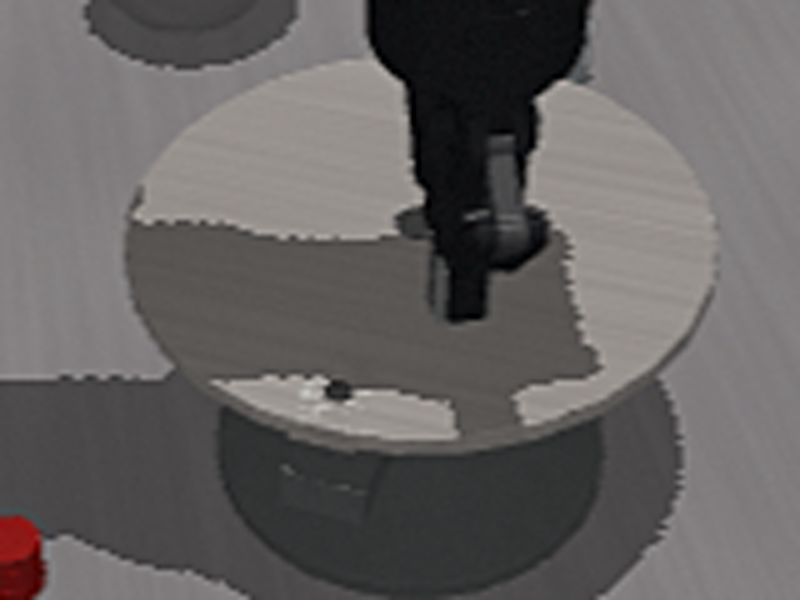

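{"method": "send_rows", "body": {"linear": [[0,0.006,0.003],[0,0.005,0],[0,0.004,0],[0,0,0]], "roll": [0,0,0,0], "jaw": [0,0,0,0]}}

```text
time: 9.6
ee_pos: [0.539, -0.1192, 0.1694]
tcp_rot: [-1.215, 1.203, -1.2]
force: [0.5, 0.4, 1.4]
finger_gap: 0.004
```

{"method": "send_rows", "body": {"linear": [[0,0.0004,0],[0,0.0003,0],[0,0.0003,0],[0,0.0002,0],[0,0,0]], "roll": [0,0,0,0,0], "jaw": [0,0,0,0,0]}}

```text
time: 10.1
ee_pos: [0.5396, -0.1194, 0.1692]
tcp_rot: [-1.214, 1.201, -1.201]
force: [-0.4, -0.5, -0.4]
finger_gap: -0.005
```

{"method": "send_rows", "body": {"linear": [[0,0.001,0],[0,0.0008,0],[0,0.0007,0],[0,0,0],[0,0,0]], "roll": [0,0,0,0,0], "jaw": [0,0,0,0,0]}}

```text
time: 10.6
ee_pos: [0.5396, -0.1194, 0.1666]
tcp_rot: [-1.214, 1.201, -1.201]
force: [-0.6, -0.6, -0.3]
finger_gap: 0.003
```

{"method": "send_rows", "body": {"linear": [[0,0.0004,0],[0,0.0004,0],[0,0.0004,0],[0,0,0],[0,0,0]], "roll": [0,0,0,0,0], "jaw": [0,0,0,0,0]}}

```text
time: 11.1
ee_pos: [0.5396, -0.1194, 0.1654]
tcp_rot: [-1.214, 1.201, -1.201]
force: [-0.3, 0.4, 0.3]
finger_gap: 0.002
```

{"method": "send_rows", "body": {"linear": [[0,0.0006,0],[0,0.0005,0],[0,0.0004,0],[0,0,0]], "roll": [0,0,0,0], "jaw": [0,0,0,0]}}

```text
time: 11.5
ee_pos: [0.5396, -0.1194, 0.1638]
tcp_rot: [-1.214, 1.201, -1.201]
force: [0.4, 0.3, 0.1]
finger_gap: -0.001
```

{"method": "send_rows", "body": {"linear": [[0,0.0004,0],[0,0.0004,0],[0,0.0003,0],[0,0,0]], "roll": [0,0,0,0], "jaw": [0,0,0,0]}}

```text
time: 11.9
ee_pos: [0.5396, -0.1194, 0.1628]
tcp_rot: [-1.214, 1.201, -1.201]
force: [-0.5, 0.1, -0.6]
finger_gap: 0.001
```

{"method": "send_rows", "body": {"linear": [[0,0.0004,0],[0,0.0004,0],[0,0.0003,0],[0,0,0]], "roll": [0,0,0,0], "jaw": [0,0,0,0]}}

```text
time: 12.3
ee_pos: [0.5396, -0.1194, 0.1616]
tcp_rot: [-1.214, 1.201, -1.201]
force: [-0.5, -1.1, -0.5]
finger_gap: 0.001
```

{"method": "send_rows", "body": {"linear": [[0,0.0004,0],[0,0.0004,0],[0,0.0003,0],[0,0,0]], "roll": [0,0,0,0], "jaw": [0,0,0,0]}}

```text
time: 12.7
ee_pos: [0.5397, -0.1194, 0.1608]
tcp_rot: [-1.214, 1.201, -1.201]
force: [-1.5, 0.0, 3.1]
finger_gap: -0.003
```

{"method": "send_rows", "body": {"linear": [[0,0.0003,0],[0,0,0],[0,0,0]], "roll": [0,0,0], "jaw": [0,0,0]}}

```text
time: 13.0
ee_pos: [0.5397, -0.1194, 0.1605]
tcp_rot: [-1.214, 1.201, -1.202]
force: [-1.1, -0.6, 3.9]
finger_gap: -0.002
```

```bash
cat >> h.py <<'E'
def avg(n=6):
    F=[]
    for i in range(n): camera('top'); s=robot.read_state(); F.append(np.r_[s['ee_pos'],s['force']])
    F=np.array(F); print(s['time'],"mean",F.mean(0).round(5),"sd",F.std(0).round(5))
E
python3 -c "
from h import *
avg()"
```

```text
13.3 mean [ 0.5397 -0.1194  0.1604 -0.7711  0.2071  4.7348] sd [0.     0.     0.     0.4429 0.3594 0.2219]
```

{"method": "send_rows", "body": {"linear": [[-0.002,0,0],[-0.003,0,0],[-0.003,0,0],[-0.002,0,0],[0,0,0]], "roll": [0,0,0,0,0], "jaw": [0,0,0,0,0]}}

```text
time: 13.8
ee_pos: [0.5397, -0.1089, 0.1604]
tcp_rot: [-1.214, 1.201, -1.201]
force: [0.6, -1.7, 4.6]
finger_gap: -0.003
```

```bash
python3 -c "
from h import *
avg()"
```

```text
14.1 mean [ 0.5397 -0.109   0.1603 -0.0374 -1.673   4.9193] sd [0.     0.     0.     0.6362 0.363  0.4073]
```

{"method": "send_rows", "body": {"linear": [[0,0,0.002],[0,0,0.002],[0,0,0.002],[0,0,0.002],[0,0,0]], "roll": [0,0,0,0,0], "jaw": [0,0,0,0,0]}}

```text
time: 14.6
ee_pos: [0.5464, -0.1084, 0.1601]
tcp_rot: [-1.216, 1.203, -1.199]
force: [-1.9, 0.3, 6.8]
finger_gap: -0.0
```

```bash
python3 -c "
from h import *
avg()"
```

```text
14.9 mean [ 0.5464 -0.1084  0.1602 -1.7689 -0.4837  6.9428] sd [0.     0.     0.     0.4624 0.2898 0.3649]
```

{"method": "send_rows", "body": {"linear": [[0,-0.0001,0.003],[0,0,0.003],[-0.001,0,0.003],[0,0,0.003],[0,0,0]], "roll": [0,0,0,0,0], "jaw": [0,0,0,0,0]}}

```text
time: 15.4
ee_pos: [0.5585, -0.1062, 0.1602]
tcp_rot: [-1.215, 1.203, -1.197]
force: [-2.3, 1.2, 8.2]
finger_gap: -0.0
```

```bash
cat > log.txt <<'E'
.5397 -.1194 .1604 4.73
.5397 -.1090 .1603 4.92
.5464 -.1084 .1602 6.94
E
cat >> h.py <<'E'
def avg(n=5):
    F=[]
    for i in range(n): camera('top'); s=robot.read_state(); F.append(np.r_[s['ee_pos'],s['force']])
    F=np.array(F).mean(0); print("t %.2f p %.5f %.5f %.5f F %.2f %.2f %.2f"%(s['time'],*F))
    open('log.txt','a').write("%.5f %.5f %.5f %.3f\n"%(F[0],F[1],F[2],F[5]))
def fit():
    D=np.loadtxt('log.txt'); A=np.c_[np.ones(len(D)),D[:,0]-.54,D[:,1]+.0355]; b=D[:,2]+D[:,3]/1e4
    c,*_=np.linalg.lstsq(A,b,rcond=None); print("plane",c.round(5),"tilt deg",np.degrees(np.hypot(c[1],c[2])),"res mm",1e3*(A@c-b)); return c
E
python3 -c "
from h import *
avg();fit()"
```

```text
t 15.65 p 0.55846 -0.10615 0.16030 F -2.19 1.94 7.33
plane [ 0.1603  0.0139 -0.0073] tilt deg 0.8990654279484719 res mm [ 0.0003  0.0051 -0.0084  0.003 ]
```

{"method": "send_rows", "body": {"linear": [[-0.0008,0,0.0038],[-0.0011,0,0.0038],[-0.0013,-0.0001,0.0038],[-0.0015,0,0.0037],[0,0,0]], "roll": [0,0,0,0,0], "jaw": [0,0,0,0,0]}}

```text
time: 16.15
ee_pos: [0.5735, -0.1008, 0.1604]
tcp_rot: [-1.215, 1.204, -1.196]
force: [-2.5, 3.1, 8.4]
finger_gap: 0.002
```

```bash
python3 -c "
from h import *
avg();fit()
x=[r for r in regions_of('top','plate')][:1]"
```

```text
t 16.40 p 0.57349 -0.10082 0.16050 F -2.85 2.49 8.53
plane [ 0.1602  0.0181 -0.0084] tilt deg 1.1458796607198547 res mm [-0.0095 -0.0158 -0.0013  0.0593 -0.0327]
```

```bash
cat >> h.py <<'E'
def polar(cam,name):
    im=camera(cam); th=np.radians(np.arange(-180,180,0.5)); rr=np.arange(.06,.125,.0005)
    c=[.54,-.0355,.1375]; cp=camera_params(cam)
    X=np.stack([c[0]+rr[:,None]*np.cos(th),c[1]+rr[:,None]*np.sin(th),np.full((len(rr),len(th)),c[2])],-1)
    X[...,2]+=.018*(X[...,0]-c[0])-.008*(X[...,1]-c[1])
    W=np.array(cp["world_to_cam"]); q=X@W[:3,:3].T+W[:3,3]
    u=(cp["fx"]*q[...,0]/q[...,2]+cp["cx"]).astype(np.float32);v=(cp["fy"]*q[...,1]/q[...,2]+cp["cy"]).astype(np.float32)
    return cv2.remap(im,u,v,1)
E
python3 -c "
from h import *
a=[polar(c,'') for c in('side','top')]
o=np.vstack([cv2.resize(x[::-1],(720,260)) for x in a])
cv2.imwrite('pics/pol.png',o[:,:,::-1])"
```

```text
(no output)
```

View pics/pol.png

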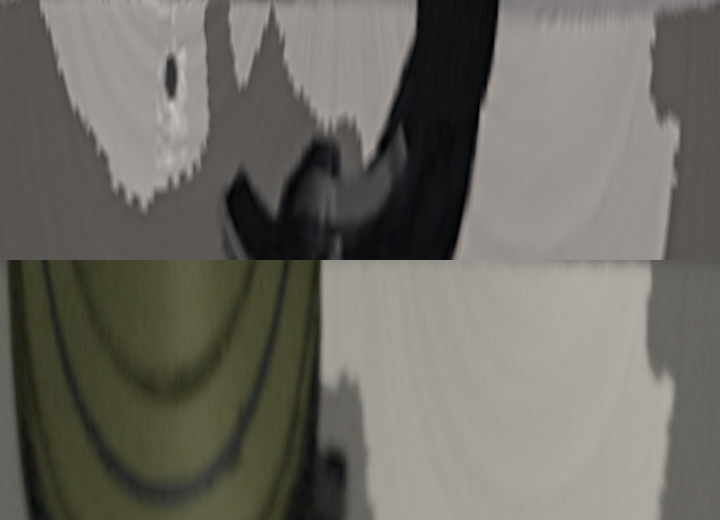

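The side view unwrapped round the hub shows the hole at −94.5° (it began at −119°): the plate has followed the finger by about 25°.

```bash
cat >> h.py <<'E'
def plan(adv,n,r=.073,Ft=8.8,k=6,half=True):
    c=fit() if half is True else half
    s=robot.read_state(); M=Rr.from_rotvec(s["tcp_rot"]).as_matrix(); p=s["ee_pos"]; C=np.array([.54,-.0355])
    v=p[:2]-C; th=np.arctan2(v[1],v[0]); print("th",np.degrees(th),"r",np.hypot(*v),"t",s["time"])
    yaw=np.arctan2(M[1,0],M[0,0]); X=np.array([[np.cos(yaw),np.sin(yaw)],[-np.sin(yaw),np.cos(yaw)]])
    last=p.copy(); done=np.zeros(3); tot=np.zeros(3); rows=[]
    for i in range(1,n+1):
        a=th+np.radians(adv)*i/n; xy=C+(np.hypot(*v)+(r-np.hypot(*v))*i/n)*np.array([np.cos(a),np.sin(a)])
        z=np.r_[1,xy-C]@c-Ft/1e4
        zz=p[2]+(z-p[2]) if i>=3 else p[2]+(z-p[2])*i/3
        # tool z horizontal axis = -(yaw-90)... x tool, z tool
        d=np.r_[xy,zz]-p; t=np.array([X[0]@d[:2],-d[2],X[1]@d[:2]])
        q=np.round(t-done,4); done+=q; rows.append(q.tolist())
    print(rows)
E
python3 -c "
from h import *
plan(24,9,r=.072)"
```

```text
plane [ 0.1602  0.0181 -0.0084] tilt deg 1.1458796607198547 res mm [-0.0095 -0.0158 -0.0013  0.0593 -0.0327]
th -62.85267344240421 r 0.07338242903545256 t 16.55
[[-0.0017, 0.0, 0.0029], [-0.0019, 0.0, 0.0029], [-0.002, -0.0, 0.0028], [-0.0021, -0.0001, 0.0026], [-0.0022, 0.0, 0.0026], [-0.0023, -0.0, 0.0024], [-0.0025, -0.0, 0.0024], [-0.0025, -0.0001, 0.0022], [-0.0026, 0.0, 0.002]]
```

{"method": "send_rows", "body": {"linear": [[-0.0017,0,0.0029],[-0.0019,0,0.0029],[-0.002,0,0.0028],[-0.0021,-0.0001,0.0026],[-0.0022,0,0.0026]], "roll": [0,0,0,0,0], "jaw": [0,0,0,0,0]}}

```text
time: 17.05
ee_pos: [0.5867, -0.0923, 0.1607]
tcp_rot: [-1.216, 1.204, -1.198]
force: [-3.7, -0.6, 8.4]
finger_gap: -0.003
```

```bash
python3 -c "
from h import *
avg(4);plan(30,10,r=.072)"
```

```text
t 17.25 p 0.58742 -0.09173 0.16074 F -2.50 0.71 8.54
plane [ 0.1603  0.0189 -0.0066] tilt deg 1.146198032736117 res mm [-0.0308 -0.0184  0.0022  0.0757  0.0043 -0.0332]
th -49.859088016338426 r 0.07354502290435427 t 17.25
[[-0.0026, 0.0, 0.0028], [-0.0028, 0.0, 0.0027], [-0.0029, -0.0, 0.0025], [-0.003, -0.0, 0.0023], [-0.0032, -0.0, 0.0022], [-0.0032, -0.0001, 0.002], [-0.0034, 0.0, 0.0018], [-0.0034, 0.0, 0.0017], [-0.0035, 0.0, 0.0014], [-0.0035, 0.0, 0.0013]]
```

{"method": "send_rows", "body": {"linear": [[-0.0026,0,0.0028],[-0.0028,0,0.0027],[-0.0029,0,0.0025],[-0.003,0,0.0023],[-0.0032,0,0.0022]], "roll": [0,0,0,0,0], "jaw": [0,0,0,0,0]}}

```text
time: 17.75
ee_pos: [0.5997, -0.0785, 0.1609]
tcp_rot: [-1.216, 1.203, -1.2]
force: [-2.0, -1.0, 8.8]
finger_gap: -0.003
```

```bash
python3 -c "
from h import *
avg(4);plan(32,10,r=.072)"
```

```text
t 17.95 p 0.60035 -0.07760 0.16094 F -1.72 0.64 8.20
plane [ 0.1605  0.0183 -0.0046] tilt deg 1.0819197420063498 res mm [-0.0455 -0.0122  0.0058  0.077   0.0077 -0.0194 -0.0135]
th -34.91031405515677 r 0.0735783900372067 t 17.95
[[-0.0035, 0.0, 0.0022], [-0.0036, 0.0, 0.0019], [-0.0037, 0.0, 0.0018], [-0.0038, 0.0, 0.0015], [-0.0038, 0.0, 0.0013], [-0.0039, 0.0, 0.0011], [-0.004, 0.0, 0.0009], [-0.004, 0.0, 0.0007], [-0.004, 0.0, 0.0004], [-0.004, 0.0, 0.0002]]
```

{"method": "send_rows", "body": {"linear": [[-0.0035,0,0.0022],[-0.0036,0,0.0019],[-0.0037,0,0.0018],[-0.0038,0,0.0015],[-0.0038,0,0.0013]], "roll": [0,0,0,0,0], "jaw": [0,0,0,0,0]}}

```text
time: 18.45
ee_pos: [0.609, -0.0605, 0.161]
tcp_rot: [-1.215, 1.201, -1.202]
force: [-1.3, -1.6, 8.6]
finger_gap: 0.004
```

```bash
cat >> h.py <<'E'
def cfit():
    D=np.loadtxt('log.txt')[2:]; from scipy.optimize import least_squares as L
    f=lambda q: q[0]+.0349*((D[:,0]-.54)*np.cos(q[1])+(D[:,1]+.0355)*np.sin(q[1]))-D[:,2]-D[:,3]/1e4
    b=min((L(f,[.16,a],x_scale=[1e-3,1]) for a in(-2,-1,0,1,2)),key=lambda s:s.cost)
    q=b.x; print("cfit c,phi",q[0],np.degrees(q[1]),"res mm",1e3*b.fun); return np.array([q[0],.0349*np.cos(q[1]),.0349*np.sin(q[1])])
E
python3 -c "
from h import *
avg(4);plan(32,10,r=.072);c=cfit();plan(32,10,r=.072,half=c)"
```

```text
t 18.65 p 0.60940 -0.05937 0.16106 F -0.38 -0.86 7.74
plane [ 0.1605  0.0182 -0.0044] tilt deg 1.075554303042559 res mm [-0.0464 -0.0114  0.0062  0.0768  0.0073 -0.0194 -0.0121 -0.001 ]
th -18.991635109689682 r 0.07338000872737875 t 18.65
[[-0.0039, 0.0, 0.0011], [-0.004, 0.0001, 0.001], [-0.004, 0.0, 0.0006], [-0.0041, 0.0, 0.0005], [-0.004, 0.0, 0.0002], [-0.0041, 0.0001, 0.0], [-0.0041, -0.0, -0.0002], [-0.004, 0.0, -0.0004], [-0.0039, 0.0, -0.0007], [-0.004, 0.0001, -0.0009]]
cfit c,phi 0.15923925927835278 -31.372631198904383 res mm [-0.1395  0.0396  0.0705  0.0798  0.0423 -0.0926]
th -18.991635109689682 r 0.07338000872737875 t 18.65
[[-0.0039, 0.0001, 0.0011], [-0.004, 0.0001, 0.001], [-0.004, 0.0001, 0.0006], [-0.0041, 0.0001, 0.0005], [-0.004, 0.0001, 0.0002], [-0.0041, 0.0, 0.0], [-0.0041, 0.0001, -0.0002], [-0.004, 0.0001, -0.0004], [-0.0039, 0.0001, -0.0007], [-0.004, 0.0001, -0.0009]]
```

{"method": "send_rows", "body": {"linear": [[-0.0039,0.0001,0.0011],[-0.004,0.0001,0.001],[-0.004,0,0.0006],[-0.0041,0.0001,0.0005],[-0.004,0,0.0002]], "roll": [0,0,0,0,0], "jaw": [0,0,0,0,0]}}

```text
time: 19.15
ee_pos: [0.6129, -0.0406, 0.1609]
tcp_rot: [-1.214, 1.2, -1.203]
force: [0.3, -1.6, 6.9]
finger_gap: -0.001
```

```bash
python3 -c "
from h import *
avg(4);plan(32,10,r=.072);c=cfit();plan(32,10,r=.072,half=c)"
```

```text
t 19.35 p 0.61303 -0.03934 0.16089 F 0.14 -1.16 7.80
plane [ 0.1602  0.0201 -0.0076] tilt deg 1.2335675624440132 res mm [-0.033  -0.0315 -0.0032  0.0829  0.0246 -0.0052 -0.0191 -0.0496  0.034 ]
th -3.041628732303532 r 0.0731041392151568 t 19.35
[[-0.0041, 0.0, 0.0], [-0.0041, 0.0001, -0.0001], [-0.004, 0.0001, -0.0005], [-0.004, 0.0, -0.0006], [-0.004, 0.0001, -0.0009], [-0.0039, 0.0, -0.001], [-0.0038, 0.0001, -0.0013], [-0.0038, 0.0, -0.0015], [-0.0036, 0.0001, -0.0018], [-0.0036, 0.0001, -0.0019]]
cfit c,phi 0.15929170328253248 -29.1344608152857 res mm [-0.1685  0.0215  0.069   0.0986  0.0866 -0.0206 -0.0866]
th -3.041628732303532 r 0.0731041392151568 t 19.35
[[-0.0041, 0.0001, 0.0], [-0.0041, 0.0001, -0.0001], [-0.004, 0.0002, -0.0005], [-0.004, 0.0001, -0.0006], [-0.004, 0.0001, -0.0009], [-0.0039, 0.0001, -0.001], [-0.0038, 0.0001, -0.0013], [-0.0038, 0.0001, -0.0015], [-0.0036, 0.0001, -0.0018], [-0.0036, 0.0002, -0.0019]]
```

{"method": "send_rows", "body": {"linear": [[-0.0041,0.0001,0],[-0.0041,0.0001,-0.0001],[-0.004,0.0001,-0.0005],[-0.004,0.0001,-0.0006],[-0.004,0.0001,-0.0009]], "roll": [0,0,0,0,0], "jaw": [0,0,0,0,0]}}

```text
time: 19.85
ee_pos: [0.6112, -0.0202, 0.1606]
tcp_rot: [-1.212, 1.199, -1.203]
force: [1.7, -2.6, 8.3]
finger_gap: -0.003
```

```bash
python3 -c "
from h import *
avg(4);plan(32,10,r=.072);c=cfit();plan(32,10,r=.072,half=c)
s=polar('side','');cv2.imwrite('pics/p2.png',cv2.resize(s[::-1],(720,260))[:,:,::-1])"
```

```text
t 20.05 p 0.61095 -0.01899 0.16047 F 0.76 -0.43 8.04
plane [ 0.1599  0.0226 -0.0111] tilt deg 1.4448006232014017 res mm [-0.0258 -0.0604 -0.0174  0.0911  0.0519  0.0255 -0.0051 -0.0763 -0.0531
  0.0696]
th 13.09055335286385 r 0.07283988625751295 t 20.05
[[-0.0039, 0.0, -0.0011], [-0.0039, 0.0001, -0.0012], [-0.0037, 0.0001, -0.0015], [-0.0037, 0.0001, -0.0017], [-0.0036, 0.0001, -0.0019], [-0.0035, 0.0001, -0.0021], [-0.0033, 0.0001, -0.0023], [-0.0032, 0.0001, -0.0025], [-0.003, 0.0001, -0.0026], [-0.0029, 0.0001, -0.0028]]
cfit c,phi 0.15931072470283672 -28.246691777086454 res mm [-0.1824  0.0118  0.0657  0.1033  0.1013  0.0051 -0.0504 -0.0544]
th 13.09055335286385 r 0.07283988625751295 t 20.05
[[-0.0039, 0.0001, -0.0011], [-0.0039, 0.0001, -0.0012], [-0.0037, 0.0002, -0.0015], [-0.0037, 0.0002, -0.0017], [-0.0036, 0.0001, -0.0019], [-0.0035, 0.0001, -0.0021], [-0.0033, 0.0001, -0.0023], [-0.0032, 0.0002, -0.0025], [-0.003, 0.0001, -0.0026], [-0.0029, 0.0001, -0.0028]]
```

View pics/p2.png

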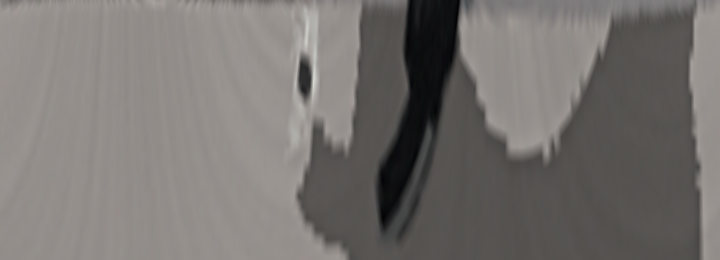

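The hole is now at −28°, so the plate has turned about 91°, with a little slip. I'll press slightly harder.

{"method": "send_rows", "body": {"linear": [[-0.0039,0.0001,-0.0011],[-0.0039,0.0002,-0.0012],[-0.0037,0.0001,-0.0015],[-0.0037,0.0002,-0.0017],[-0.0036,0.0001,-0.0019]], "roll": [0,0,0,0,0], "jaw": [0,0,0,0,0]}}

```text
time: 20.6
ee_pos: [0.6041, -0.0011, 0.16]
tcp_rot: [-1.211, 1.198, -1.203]
force: [2.0, -0.7, 8.1]
finger_gap: 0.0
```

{"method": "send_rows", "body": {"linear": [[-0.0035,0.0001,-0.0021],[-0.0033,0.0001,-0.0023],[-0.0032,0.0001,-0.0025],[-0.003,0.0001,-0.0026],[-0.0029,0.0001,-0.0028]], "roll": [0,0,0,0,0], "jaw": [0,0,0,0,0]}}

```text
time: 21.1
ee_pos: [0.5919, 0.0152, 0.1595]
tcp_rot: [-1.21, 1.198, -1.203]
force: [4.0, -0.2, 7.3]
finger_gap: -0.001
```

```bash
sed -i 's/^avg//' h.py; cat > n.py <<'E'
from h import *
avg(4);fit();c=cfit();plan(32,10,r=.073,Ft=9.3,half=c)
E
python3 n.py
```

```text
t 21.30 p 0.59116 0.01603 0.15933 F 1.29 0.43 7.29
plane [ 0.1596  0.0264 -0.0151] tilt deg 1.7404275175068291 res mm [-0.0354 -0.111  -0.0453  0.0996  0.0957  0.0857  0.0479 -0.0612 -0.1034
 -0.0686  0.0962]
cfit c,phi 0.15931412727411404 -28.05813055152961 res mm [-0.1861  0.009   0.0643  0.1035  0.1037  0.0099 -0.0434 -0.0455 -0.0155]
th 45.16966633225434 r 0.07259554107470899 t 21.3
[[-0.0028, 0.0001, -0.0029], [-0.0027, 0.0002, -0.003], [-0.0025, 0.0003, -0.0032], [-0.0023, 0.0001, -0.0034], [-0.0022, 0.0002, -0.0034], [-0.0019, 0.0001, -0.0036], [-0.0018, 0.0002, -0.0037], [-0.0015, 0.0001, -0.0038], [-0.0013, 0.0001, -0.0038], [-0.0011, 0.0002, -0.0039]]
```

{"method": "send_rows", "body": {"linear": [[-0.0028,0.0001,-0.0029],[-0.0027,0.0002,-0.003],[-0.0025,0.0003,-0.0032],[-0.0023,0.0001,-0.0034],[-0.0022,0.0002,-0.0034]], "roll": [0,0,0,0,0], "jaw": [0,0,0,0,0]}}

```text
time: 21.8
ee_pos: [0.5759, 0.0279, 0.1586]
tcp_rot: [-1.21, 1.198, -1.202]
force: [2.9, -0.1, 7.1]
finger_gap: 0.003
```

{"method": "send_rows", "body": {"linear": [[-0.0019,0.0001,-0.0036],[-0.0018,0.0002,-0.0037],[-0.0015,0.0001,-0.0038],[-0.0013,0.0001,-0.0038],[-0.0011,0.0002,-0.0039]], "roll": [0,0,0,0,0], "jaw": [0,0,0,0,0]}}

```text
time: 22.3
ee_pos: [0.5572, 0.0358, 0.1579]
tcp_rot: [-1.209, 1.197, -1.202]
force: [2.9, 1.0, 7.2]
finger_gap: 0.001
```

```bash
python3 n.py
```

```text
t 22.50 p 0.55611 0.03604 0.15775 F 1.15 1.25 8.26
plane [ 0.1594  0.0286 -0.0168] tilt deg 1.8968636364059728 res mm [-0.0545 -0.1477 -0.0684  0.0989  0.1188  0.1238  0.0903 -0.0299 -0.098
 -0.1021 -0.0394  0.1081]
cfit c,phi 0.15930882522095746 -28.35585050705044 res mm [-0.1803  0.0134  0.0666  0.1032  0.1     0.0024 -0.0544 -0.0595 -0.0335
  0.042 ]
th 77.2903086735748 r 0.07330005773797561 t 22.5
[[-0.0008, 0.0001, -0.004], [-0.0006, 0.0001, -0.0041], [-0.0003, 0.0002, -0.004], [-0.0002, 0.0002, -0.0041], [0.0001, 0.0001, -0.0041], [0.0004, 0.0001, -0.0041], [0.0005, 0.0001, -0.004], [0.0008, 0.0001, -0.004], [0.001, 0.0001, -0.004], [0.0012, 0.0001, -0.0039]]
```

{"method": "send_rows", "body": {"linear": [[-0.0008,0.0002,-0.004],[-0.0006,0.0002,-0.0041],[-0.0003,0.0002,-0.004],[-0.0002,0.0002,-0.0041],[0.0001,0.0001,-0.0041]], "roll": [0,0,0,0,0], "jaw": [0,0,0,0,0]}}

```text
time: 23.0
ee_pos: [0.537, 0.038, 0.1571]
tcp_rot: [-1.209, 1.197, -1.201]
force: [3.3, 1.2, 7.8]
finger_gap: 0.001
```

{"method": "send_rows", "body": {"linear": [[0.0004,0.0001,-0.0041],[0.0005,0.0001,-0.004],[0.0008,0.0001,-0.004],[0.001,0.0001,-0.004],[0.0012,0.0001,-0.0039]], "roll": [0,0,0,0,0], "jaw": [0,0,0,0,0]}}

```text
time: 23.5
ee_pos: [0.5167, 0.0343, 0.1564]
tcp_rot: [-1.209, 1.198, -1.2]
force: [2.7, 4.2, 8.0]
finger_gap: 0.001
```

```bash
python3 n.py
```

```text
t 23.70 p 0.51552 0.03393 0.15631 F 0.43 2.18 9.71
plane [ 0.1593  0.0299 -0.0175] tilt deg 1.9843986265800326 res mm [-0.0772 -0.1777 -0.0897  0.0925  0.1291  0.1467  0.121   0.0005 -0.0767
 -0.0978 -0.0865 -0.0007  0.1164]
cfit c,phi 0.1592992147057051 -28.705890228500255 res mm [-0.1769  0.0152  0.0658  0.0993  0.0921 -0.0098 -0.0707 -0.0794 -0.0579
  0.0173  0.105 ]
th 109.4099572119014 r 0.07363689746416546 t 23.7
[[0.0015, -0.0, -0.0038], [0.0017, -0.0, -0.0038], [0.0019, 0.0001, -0.0036], [0.0021, 0.0, -0.0035], [0.0023, 0.0001, -0.0034], [0.0024, 0.0001, -0.0033], [0.0027, 0.0, -0.0031], [0.0028, 0.0001, -0.003], [0.003, -0.0, -0.0028], [0.0031, 0.0, -0.0026]]
```

{"method": "send_rows", "body": {"linear": [[0.0015,0,-0.0038],[0.0017,0.0001,-0.0038],[0.0019,0.0001,-0.0036],[0.0021,0,-0.0035],[0.0023,0.0001,-0.0034]], "roll": [0,0,0,0,0], "jaw": [0,0,0,0,0]}}

```text
time: 24.2
ee_pos: [0.4981, 0.0248, 0.156]
tcp_rot: [-1.21, 1.198, -1.198]
force: [1.3, 3.5, 9.9]
finger_gap: -0.0
```

{"method": "send_rows", "body": {"linear": [[0.0024,0.0001,-0.0033],[0.0027,0,-0.0031],[0.0028,0.0001,-0.003],[0.003,0,-0.0028],[0.0031,0,-0.0026]], "roll": [0,0,0,0,0], "jaw": [0,0,0,0,0]}}

```text
time: 24.7
ee_pos: [0.4829, 0.0105, 0.1557]
tcp_rot: [-1.212, 1.199, -1.198]
force: [1.2, 4.2, 10.1]
finger_gap: -0.001
```

```bash
python3 n.py
```

```text
t 24.90 p 0.48217 0.00959 0.15560 F -0.76 1.88 10.14
plane [ 0.1593  0.0308 -0.0177] tilt deg 2.032177911009861 res mm [-0.0995 -0.2023 -0.1088  0.083   0.131   0.1583  0.1402  0.0233 -0.0552
 -0.0826 -0.0955 -0.0434  0.0403  0.1113]
cfit c,phi 0.15928614122511955 -28.73857624140086 res mm [-0.1887  0.0032  0.0536  0.0867  0.0792 -0.0231 -0.0844 -0.0935 -0.0724
  0.0029  0.091   0.1457]
th 142.0530089598404 r 0.07334844695486274 t 24.9
[[0.0033, -0.0001, -0.0024], [0.0034, -0.0, -0.0023], [0.0035, -0.0001, -0.002], [0.0037, -0.0, -0.0019], [0.0037, -0.0, -0.0017], [0.0039, -0.0001, -0.0014], [0.0039, 0.0, -0.0012], [0.0039, -0.0, -0.001], [0.004, -0.0001, -0.0008], [0.0041, -0.0, -0.0005]]
```

{"method": "send_rows", "body": {"linear": [[0.0033,0,-0.0024],[0.0034,0,-0.0023],[0.0035,-0.0001,-0.002],[0.0037,0,-0.0019],[0.0037,0,-0.0017]], "roll": [0,0,0,0,0], "jaw": [0,0,0,0,0]}}

```text
time: 25.4
ee_pos: [0.4724, -0.0075, 0.1557]
tcp_rot: [-1.212, 1.2, -1.198]
force: [-0.8, 3.6, 10.0]
finger_gap: -0.002
```

{"method": "send_rows", "body": {"linear": [[0.0039,-0.0001,-0.0014],[0.0039,0,-0.0012],[0.0039,0,-0.001],[0.004,-0.0001,-0.0008],[0.0041,0,-0.0005]], "roll": [0,0,0,0,0], "jaw": [0,0,0,0,0]}}

```text
time: 25.9
ee_pos: [0.4674, -0.0275, 0.1558]
tcp_rot: [-1.213, 1.2, -1.198]
force: [-1.5, 4.2, 10.6]
finger_gap: -0.001
```

```bash
python3 n.py
```

```text
t 26.10 p 0.46733 -0.02847 0.15580 F 0.06 1.32 10.11
plane [ 0.1593  0.0312 -0.0177] tilt deg 2.0528060874476055 res mm [-0.1159 -0.2187 -0.1224  0.0743  0.1284  0.1614  0.1486  0.0352 -0.0419
 -0.0702 -0.0916 -0.054   0.013   0.0705  0.0833]
cfit c,phi 0.15927490271289063 -28.45115885128672 res mm [-0.2106 -0.0174  0.0351  0.0708  0.0665 -0.0322 -0.0901 -0.0962 -0.0714
  0.004   0.0883  0.1365  0.1167]
th 174.44915814451892 r 0.07301835912286953 t 26.1
[[0.0041, -0.0001, -0.0003], [0.004, -0.0001, -0.0001], [0.0041, -0.0002, 0.0001], [0.0041, -0.0001, 0.0004], [0.004, -0.0001, 0.0005], [0.004, -0.0001, 0.0008], [0.004, -0.0001, 0.0011], [0.0038, -0.0001, 0.0012], [0.0038, -0.0001, 0.0015], [0.0038, -0.0001, 0.0016]]
```

{"method": "send_rows", "body": {"linear": [[0.0041,-0.0001,-0.0003],[0.004,-0.0001,-0.0001],[0.0041,-0.0001,0.0001],[0.0041,-0.0001,0.0004],[0.004,-0.0001,0.0005]], "roll": [0,0,0,0,0], "jaw": [0,0,0,0,0]}}

```text
time: 26.6
ee_pos: [0.4682, -0.0478, 0.1562]
tcp_rot: [-1.213, 1.2, -1.198]
force: [-0.1, 3.0, 10.6]
finger_gap: -0.001
```

{"method": "send_rows", "body": {"linear": [[0.004,-0.0001,0.0008],[0.004,-0.0001,0.0011],[0.0038,-0.0001,0.0012],[0.0038,-0.0001,0.0015],[0.0038,-0.0001,0.0016]], "roll": [0,0,0,0,0], "jaw": [0,0,0,0,0]}}

```text
time: 27.1
ee_pos: [0.4746, -0.0671, 0.1567]
tcp_rot: [-1.213, 1.201, -1.197]
force: [-0.3, 3.9, 10.0]
finger_gap: -0.0
```

```bash
python3 n.py
```

```text
t 27.30 p 0.47506 -0.06797 0.15680 F -0.07 1.58 9.87
plane [ 0.1593  0.0313 -0.0176] tilt deg 2.0573822740535235 res mm [-0.1224 -0.2248 -0.1279  0.0702  0.1262  0.1609  0.1499  0.038  -0.0381
 -0.0661 -0.0885 -0.0541  0.0084  0.0616  0.0717  0.0351]
cfit c,phi 0.15927229406846802 -28.33419848969816 res mm [-0.2176 -0.0238  0.0295  0.0663  0.0633 -0.0339 -0.0905 -0.0954 -0.0691
  0.0064  0.0893  0.1348  0.1121  0.0287]
th -153.45899205670102 r 0.07257942927151495 t 27.3
[[0.0036, -0.0001, 0.0018], [0.0035, -0.0001, 0.0021], [0.0034, -0.0002, 0.0022], [0.0033, -0.0002, 0.0024], [0.0031, -0.0001, 0.0026], [0.003, -0.0001, 0.0028], [0.0028, -0.0002, 0.0029], [0.0027, -0.0001, 0.0031], [0.0025, -0.0002, 0.0032], [0.0023, -0.0001, 0.0034]]
```

{"method": "send_rows", "body": {"linear": [[0.0036,-0.0001,0.0018],[0.0035,-0.0001,0.0021],[0.0034,-0.0002,0.0022],[0.0033,-0.0002,0.0024],[0.0031,-0.0001,0.0026]], "roll": [0,0,0,0,0], "jaw": [0,0,0,0,0]}}

```text
time: 27.8
ee_pos: [0.4858, -0.0836, 0.1574]
tcp_rot: [-1.214, 1.201, -1.197]
force: [-0.7, 4.2, 10.0]
finger_gap: -0.001
```

{"method": "send_rows", "body": {"linear": [[0.003,-0.0001,0.0028],[0.0028,-0.0002,0.0029],[0.0027,-0.0002,0.0031],[0.0025,-0.0002,0.0032],[0.0023,-0.0001,0.0034]], "roll": [0,0,0,0,0], "jaw": [0,0,0,0,0]}}

```text
time: 28.3
ee_pos: [0.501, -0.0964, 0.1581]
tcp_rot: [-1.214, 1.202, -1.196]
force: [-0.7, 4.2, 9.3]
finger_gap: -0.001
```

```bash
python3 n.py
```

```text
t 28.50 p 0.50197 -0.09697 0.15823 F -0.18 2.47 9.02
plane [ 0.1593  0.0313 -0.0176] tilt deg 2.059090811166797 res mm [-0.1284 -0.2304 -0.133   0.0659  0.1229  0.1589  0.1492  0.0387 -0.0363
 -0.0635 -0.0856 -0.0524  0.0076  0.0578  0.0654  0.0275  0.0359]
cfit c,phi 0.15927285888935097 -28.364780852492892 res mm [-0.2159 -0.0222  0.0309  0.0673  0.064  -0.0336 -0.0905 -0.0957 -0.0698
  0.0056  0.0889  0.1351  0.1132  0.0303 -0.0076]
th -121.7862944585306 r 0.07229201505293925 t 28.5
[[0.0021, -0.0, 0.0034], [0.002, -0.0002, 0.0036], [0.0017, -0.0002, 0.0036], [0.0016, -0.0001, 0.0038], [0.0013, -0.0001, 0.0038], [0.0011, -0.0002, 0.0039], [0.0009, -0.0001, 0.004], [0.0007, -0.0002, 0.004], [0.0004, -0.0001, 0.004], [0.0002, -0.0001, 0.0041]]
```

{"method": "send_rows", "body": {"linear": [[0.0021,-0.0001,0.0034],[0.002,-0.0001,0.0036],[0.0017,-0.0002,0.0036],[0.0016,-0.0001,0.0038],[0.0013,-0.0001,0.0038]], "roll": [0,0,0,0,0], "jaw": [0,0,0,0,0]}}

```text
time: 29.0
ee_pos: [0.5189, -0.1047, 0.1586]
tcp_rot: [-1.214, 1.203, -1.196]
force: [-1.6, 4.7, 10.1]
finger_gap: 0.001
```

{"method": "send_rows", "body": {"linear": [[0.0011,-0.0002,0.0039],[0.0009,-0.0001,0.004],[0.0007,-0.0002,0.004],[0.0004,-0.0001,0.004],[0.0002,-0.0001,0.0041]], "roll": [0,0,0,0,0], "jaw": [0,0,0,0,0]}}

```text
time: 29.5
ee_pos: [0.5383, -0.1079, 0.1592]
tcp_rot: [-1.215, 1.204, -1.195]
force: [-3.6, 3.9, 11.3]
finger_gap: -0.0
```

```bash
python3 n.py; python3 -c "
from h import *
a=[polar(c,'') for c in('side','top')]
o=np.vstack([cv2.resize(x[::-1],(720,260)) for x in a])
cv2.imwrite('pics/p3.png',o[:,:,::-1])"
```

```text
t 29.70 p 0.53947 -0.10789 0.15943 F -1.59 3.75 9.65
plane [ 0.1593  0.0314 -0.0175] tilt deg 2.057426774930968 res mm [-0.1457 -0.2462 -0.1484  0.0514  0.1099  0.1479  0.141   0.0335 -0.0384
 -0.0627 -0.0806 -0.0462  0.0116  0.0565  0.0578  0.0145  0.0199  0.1243]
cfit c,phi 0.15926967117179583 -28.217862545401253 res mm [-0.2245 -0.0302  0.024   0.0617  0.0601 -0.0357 -0.0909 -0.0946 -0.0668
  0.0088  0.0901  0.133   0.1075  0.0218 -0.0173  0.053 ]
th -90.44826825040435 r 0.07239649579844101 t 29.7
[[0.0, -0.0001, 0.004], [-0.0002, -0.0001, 0.0041], [-0.0004, -0.0002, 0.004], [-0.0006, -0.0001, 0.004], [-0.0009, -0.0001, 0.004], [-0.0011, -0.0001, 0.0039], [-0.0013, -0.0001, 0.0038], [-0.0015, -0.0001, 0.0038], [-0.0017, -0.0001, 0.0037], [-0.002, -0.0001, 0.0036]]
```

View pics/p3.png

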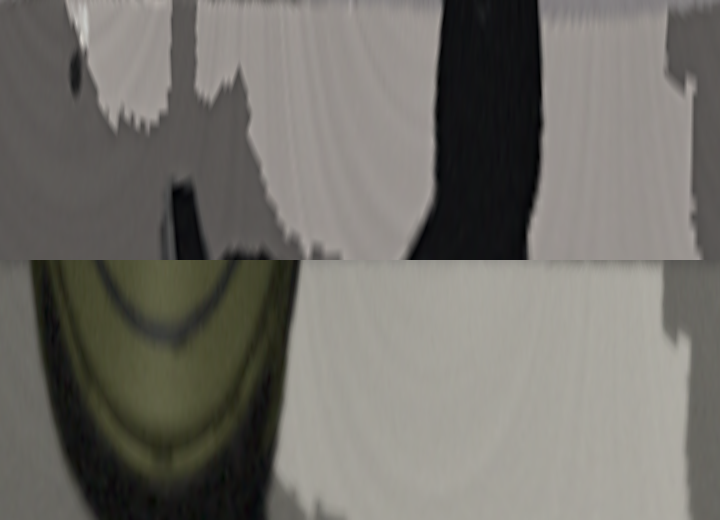

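The hole is at −142.5°, so about 336° is done. I'll add some 60° of travel for margin.

{"method": "send_rows", "body": {"linear": [[0,-0.0001,0.004],[-0.0002,-0.0001,0.0041],[-0.0004,-0.0001,0.004],[-0.0006,-0.0001,0.004],[-0.0009,-0.0001,0.004]], "roll": [0,0,0,0,0], "jaw": [0,0,0,0,0]}}

```text
time: 30.3
ee_pos: [0.558, -0.1059, 0.1598]
tcp_rot: [-1.216, 1.205, -1.196]
force: [-4.4, 2.7, 10.9]
finger_gap: 0.002
```

{"method": "send_rows", "body": {"linear": [[-0.0011,-0.0001,0.0039],[-0.0013,-0.0001,0.0038],[-0.0015,-0.0001,0.0038],[-0.0017,-0.0001,0.0037],[-0.002,0,0.0036]], "roll": [0,0,0,0,0], "jaw": [0,0,0,0,0]}}

```text
time: 30.8
ee_pos: [0.5766, -0.0988, 0.1602]
tcp_rot: [-1.216, 1.205, -1.197]
force: [-3.9, 1.6, 11.2]
finger_gap: -0.004
```

```bash
python3 n.py
```

```text
t 31.00 p 0.57756 -0.09825 0.16032 F -3.14 2.40 9.95
plane [ 0.1593  0.0312 -0.0173] tilt deg 2.045869316721281 res mm [-0.1662 -0.265  -0.168   0.0305  0.0879  0.1255  0.1191  0.0135 -0.0556
 -0.0762 -0.0855 -0.0429  0.0201  0.0656  0.0625  0.0116  0.0084  0.1057
  0.2089]
cfit c,phi 0.15926212326249706 -28.048248287647848 res mm [-0.2384 -0.0433  0.0121  0.0514  0.0516 -0.0421 -0.0953 -0.0972 -0.0671
  0.0085  0.0877  0.1267  0.097   0.0082 -0.0323  0.0389  0.1335]
th -59.12530470231952 r 0.0731415674433517 t 31.0
[[-0.0022, -0.0001, 0.0035], [-0.0023, -0.0001, 0.0033], [-0.0025, -0.0002, 0.0032], [-0.0028, -0.0, 0.0031], [-0.0028, -0.0001, 0.0029], [-0.0031, 0.0, 0.0027], [-0.0031, -0.0, 0.0025], [-0.0033, -0.0, 0.0024], [-0.0035, -0.0, 0.0022], [-0.0035, -0.0, 0.002]]
```

{"method": "send_rows", "body": {"linear": [[-0.0022,-0.0001,0.0035],[-0.0023,-0.0001,0.0033],[-0.0025,-0.0001,0.0032],[-0.0028,0,0.0031],[-0.0028,0,0.0029]], "roll": [0,0,0,0,0], "jaw": [0,0,0,0,0]}}

```text
time: 31.5
ee_pos: [0.5927, -0.087, 0.1606]
tcp_rot: [-1.217, 1.204, -1.198]
force: [-2.9, 0.2, 10.1]
finger_gap: 0.002
```

{"method": "send_rows", "body": {"linear": [[-0.0031,0,0.0027],[-0.0031,0,0.0025],[-0.0033,0,0.0024],[0,0,0],[0,0,0]], "roll": [0,0,0,0,0], "jaw": [0,0,0,0,0]}}

```text
time: 32.0
ee_pos: [0.6012, -0.077, 0.1608]
tcp_rot: [-1.215, 1.202, -1.199]
force: [-1.6, 0.8, 10.0]
finger_gap: -0.001
```

{"method": "send_rows", "body": {"linear": [[0,-0.005,0],[0,-0.02,0],[0,-0.04,0],[0,-0.04,0],[0,-0.04,0]], "roll": [0,0,0,0,0], "jaw": [0,0,0,0,0]}}

```text
time: 32.5
ee_pos: [0.6008, -0.0774, 0.3059]
tcp_rot: [-1.216, 1.203, -1.198]
force: [0.4, -0.0, 0.1]
finger_gap: 0.0
```

```bash
python3 -c "
from h import *
a=[polar(c,'') for c in('side','top')]
s=cv2.resize(camera('side'),(720,540))
o=np.vstack([cv2.resize(a[0][::-1],(720,200)),s[100:]])[:600]
cv2.imwrite('pics/p4.png',o[:,:,::-1])
to([0,0,0])
for c in('top','side'):
  camera(c)
  for t in('pin_head','tray','bowl','nozzle','jar'):
    for x in pinpoint(c,t): print(c,t,w(c,x['point']),round(x['conf'],2))
"
```

```text
t 32.65 p [ 0.6029 -0.0777  0.3076] xyaw -89.3467264776716 F [ 0.2797 -0.8398 -1.431 ] gap -0.0034743082671749347 shift [-0.0845  0.3049 -0.6034]
top pin_head [ 0.5129 -0.3553  0.0656] 0.48
top tray [ 0.5149 -0.3556 -0.0017] 0.89
top bowl [ 0.4831  0.336  -0.0002] 0.72
top jar [0.6824 0.2336 0.0031] 0.62
side pin_head [ 0.4632 -0.2273  0.0662] 0.85
side pin_head [ 0.4114 -0.2126  0.0687] 0.74
side pin_head [ 0.5168 -0.2054  0.063 ] 0.65
side pin_head [ 0.5131 -0.3581  0.0674] 0.58
side pin_head [ 0.3578 -0.1277  0.0639] 0.47
side tray [ 0.5146 -0.3563  0.0008] 0.66
side tray [0.6837 0.2369 0.0015] 0.43
side bowl [0.4834 0.3371 0.0027] 0.9
side nozzle [ 0.6849 -0.2409 -0.0004] 0.81
side jar [0.6824 0.2375 0.0011] 0.81
```

View pics/p4.png

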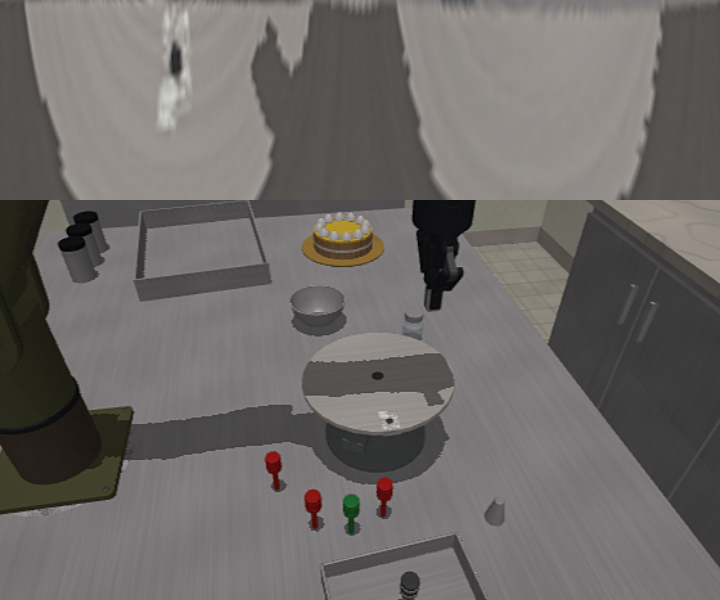

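{"method": "send_rows", "body": {"linear": [[0,0,0],[0,0,0],[0,0,0]], "roll": [0,0,0], "jaw": [0,0,0]}}

```text
time: 33.55
ee_pos: [0.6018, -0.0783, 0.3055]
tcp_rot: [-1.214, 1.201, -1.201]
force: [0.0, -0.6, 0.6]
finger_gap: -0.003
```

```bash
python3 -c "
from h import *
to([0,0,0]);print(robot.close_job())"
```

```text
t 33.55 p [ 0.6018 -0.0783  0.3055] xyaw -89.3797601750979 F [ 0.0124 -0.6008  0.5631] gap -0.002763322331854615 shift [-0.0848  0.3054 -0.601 ]
the job is handed in; nothing more can be done
None
```

I pulled the transport pin, set it in the small tray and turned the plate about 387° anticlockwise with a closed fingertip. The job is handed in, at 33.6 s on the robot's clock.

**Last checks**
- **Plate:** the hole was at about −92° in the side picture taken after lift-off, having started at −119° and gone once round. That is about 27° more than one turn. I did not measure the plate's speed at the end; nothing was touching it for the last second or so.
- **Force:** the highest vertical press I read was 11.3 N (about 12.6 N with the sideways force), under the 15 N limit. Readings come only at the end of each move, so a short peak between them would not show.
- **Pin:** it is in the tray but still standing upright rather than lying flat. Its head is about 67 mm up and within a few millimetres of the tray's centre, inside the limits.
- **Bowl, nozzle and jar:** each was found within about 5 mm of where it started. The top camera missed the nozzle in the last look; the side camera saw it.

**What disagreed**
- The fingertip slipped a little: it swept roughly 400° for the plate's 387°.
- Until I had covered more of the circle, the touch readings gave a lean of about 1.1° instead of 2°. The full circle gave about 2.0°.

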